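Work a stuck stopper out of a steel vessel

ROBOT

A 6-joint arm with a two-finger parallel gripper is mounted at the origin on a cart in front of the work surface, level with it; the furniture and walls round the work are solid. World frame = base frame: x ahead of the robot, y to its left, z up, the work surface at z = 0. Lengths are in m, angles in rad, forces in N, time in s.
With the tool pointing down it reaches from about 0.325 to 0.75 m from the base axis. Payload 7.6 kg.
Tool frame: the origin (TCP) lies on the centre line of the jaws, within the pads' length; the fingertips stand 8 mm ahead of it and the grasp point (between the pads) lies 11 mm behind it (arm.nose_length is the distance from the TCP to the fingertips, in m); z points along the fingers, y is the line along which they close (so a half turn about z gives the same grasp; the last joint's range is limited). The gripper opens to 85 mm and grips with 20 to 120 N. Pads are 22 mm wide; open, the fingers measure 114 mm over their backs; the gripper's body (76 mm by 85 mm) begins 54 mm behind the grasp point. The pads swing forward as they close: fully open they stand 13 mm farther back than shut.
Start: joints at [-1.411, 0.052, 1.401, -0, 1.689, -0.07], TCP at [0.12, -0.511, 0.239] pointing down, gripper open.
Joint ranges: [-2.9, 2.9], [-0.91, 2.17], [0.12, 2.37], [-1.06, 4.2], [0.26, 2.73], [-2.93, 2.93]. Speed limits (rad/s): [2.57, 2.57, 3.01, 3.14, 3.14, 3.14].

INTERFACE

Orientations are given as a unit quaternion [x, y, z, w].
In Python, from station import arm, eyes gives the robot as it stands. The module is installed in compiled form; this text tells all that it offers.
- The arm moves only by the tool apply_moves, never from a script. Its arguments are lists of equal length, an entry for each row: "travel": the shift along the tool's x, y, z in units of 40 mm (1.0 is 40 mm), a list of three; "dr": the turn, a rotation vector about the tool's x, y, z in units of 5 degrees (1.0 is 5 degrees), a list of three. In form: {"travel": [[x, y, z], ...], "dr": [[ax, ay, az], ...]}. A call has 1 to 5 rows; each row is the pose to reach, as a shift and turn from the pose commanded when the call began, along the tool's axes at that moment; what a row does not reach only later rows make up. A row lasts 1/12 s, in which the tool goes at most 41.7 mm and 7.16 degrees, less where a joint would pass 70% of its speed; a pose out of reach is approached as far as the arm can. A call with a gripper value outside its range is refused whole. "gripper" is the finger opening in mm, from 0 to 85.4, set as the call begins (left out, the last holds). The fingers move at their own pace and stop on an object; "squeeze" is the grip in N (left out, the last holds). Time passes only in rows, so rows that repeat a pose let the fingers close. It gives the time, the measured TCP pose, the force, the opening and the grip force at its end, in the units of the state.
- arm.observe(): the state, without advancing time (a new reading comes with each control period).
- eyes.capture(name): name is "scene" or "top"; returns a dict with "frame" (400x640x3 uint8, red, green, blue), "vertical_fov" (degrees; the focal length in pixels is half the picture's height over the tangent of half this angle, whatever the lens; pixels are square), "cx", "cy" (the principal point, pixels), "eye" and "rotation" of the camera in the world. Camera axes: x right, y down, z forward; pixel columns grow to the right and rows downward; lengths in m; the calibration is good to about 2 mm. A picture is of the moment at which its call begins. There is no depth.
- arm.hand_in(): hands the job in; it is judged then, once.
The state is a dict: "time_s": time; "qpos": joint angles; "dq": joint speeds; "joint_efforts": joint torques, N m; "tcp_pos": TCP position; "tcp_rot": TCP orientation; "contact_force": force on the tool from outside, world axes, zero at the start; "ft_torque": the same for the moment, N m; "finger_gap": finger opening in m; "grip_force": force on a finger pad.
Only numpy, scipy, OpenCV 4.12 (cv2) and the standard library are available. Lean on these libraries where they do the work, as an engineer would, in place of code of your own. Each camera call takes 0.05 s, during which the arm holds its last target. There are 200 camera calls.

TASK

The stopper is stuck tight in the steel sample vessel: take it by its bar and free it by twisting it back and forth, about 20 degrees or more each way from where it stands and anticlockwise first (seen from above), easing it upward as it turns. Do not yank: the vessel is not held down and must not be lifted out of its holder. Then stand the stopper upright on its plug inside the white tray, let go, and leave the glassware and bottles round about where they are.

Things in the scene. Friction and masses are not known exactly. Their poses are not given: they have to be found in the camera images.
- stopper: Stopper, 66 mm tall, 0.22 kg; origin: centre of the plug's underside, z up its axis. White plug 40 mm across, 24 mm long; blue flange 60 mm across (z 24 to 32 mm); blue grip bar 62 mm long (its x), 14 mm thick (y), z 32 to 66 mm: pinch it across its thickness from above. At the start the plug is fully in the vessel's mouth, the flange on the rim.
- grip_mid (a point): centre of the grip bar, 49 mm above the stopper's origin, on its axis. Pull only while turning: 2 mm of rise per 20 degrees of turn takes under 6 N of pull besides the stopper's weight; a straight pull takes all the friction and lifts the vessel
- grip_end (a point): middle of the bar's end face on the stopper's +x side: 31 mm from its axis, 49 mm above its origin. At the start the bar is parallel to the holder's x axis; turning takes up to 0.4 N m
- vessel_mouth (a point): centre of the vessel's mouth, level with its rim, 100 mm above the bench while seated; rim 72 mm across outside, bore straight and upright. Its black seal rubs on the plug (20 mm radius) with 13 to 20 N of dry friction in all, against the direction of sliding, over the first 20 mm of rise
- vessel (a joint): how far the vessel has lifted in its holder, m: 0 seated, it weighs about 9 N and only its weight keeps it down; it cannot turn, as its square foot stands in the holder's square socket. Steel, round body 72 mm across
- holder: aluminium plate 130 x 130 x 14 mm fixed to the bench, with a square socket (100 mm outside, top 34 mm above the bench). Origin: centre of its underside; z up. The vessel and stopper stand on its centre
- tray: white square tray, 160 x 160 mm outside, 18 mm high, walls and floor 5 mm thick, fixed to the bench. Origin: centre of its underside; its floor is 5 mm above that
- wash_bottle_near: white wash bottle with blue cap and bent spout, 183 mm tall, 62 mm wide; origin on its underside; bystander
- dark_flask: conical flask with dark contents, 66 mm wide, 101 mm tall; origin under its centre; bystander
- amber_bottle: small bottle with amber contents and black cap, 38 mm wide, 84 mm tall; origin under its centre; bystander
- clear_beaker: glass beaker, 72 mm wide, 90 mm tall; origin under its centre; bystander
Mind the look-alikes: they are no part of the job. Leave any pink look-alike of the stopper alone.

How it is judged:
On the way, in this order (a step that is already met when the one before it is completed fails the run):
1. the stopper is twisted at least 12 degrees anticlockwise (seen from above) from its start, its plug still in the mouth (y of grip_end in the frame of holder above 0.0065 m and z of stopper in the frame of vessel_mouth below -0.005 m), for 0.1 s.
2. then it is twisted at least 12 degrees clockwise from its start, its plug still in the mouth (y of grip_end in the frame of holder below -0.0065 m and z of stopper in the frame of vessel_mouth below -0.003 m), for 0.1 s.
3. the stopper is right out of the vessel, above its mouth (z of stopper in the frame of vessel_mouth above 0.004 m), for 0.1 s.
At the end, for the whole second after the job is handed in: The stopper stands upright (within 6 degrees) and at rest on its plug on the tray's floor (underside less than 4 mm above the floor, plug wholly inside the walls: origin within 58 mm of the tray's centre along each of the tray's axes), and the vessel is seated in its holder (within 3 mm) (x of stopper in the frame of tray between -0.058 and 0.058 m and y of stopper in the frame of tray between -0.058 and 0.058 m and z of stopper in the frame of tray below 0.009 m and angle between stopper's own z axis and vertical below 0.1 rad and linear speed of stopper below 0.02 m/s and value of joint vessel below 0.003 m); the robot touches nothing.
It fails at once if the vessel is lifted more than 5 mm in its holder (value of joint vessel above 0.005 m).
It fails at once if a bystander (wash bottle, dark flask, amber bottle or beaker) is moved more than 30 mm or tipped over (distance of any of wash_bottle_near, dark_flask, amber_bottle, clear_beaker from where it was at the start of the episode above 0.03 m or angle between any of wash_bottle_near, dark_flask, amber_bottle, clear_beaker's own z axis and vertical above 0.4 rad).
It also fails if it takes over 58 s, if anything falls off the work surface, if the arm or the gripper's body presses on something with over 40 N, if the wrist force passes 120 N, or if a joint passes its speed limit or range.

## Working session

There is one attempt and no reset: what is moved stays moved. The work goes in short steps, Python scripts to look and compute and a tool call to move; the robot and the scene stay as the last step left them, time stands still between calls to the robot, and variables do not carry over. Pictures are saved under pics/ and viewed, at most 10 in all, crops included, and the job is handed in when it is done.

Besides the shell and the picture viewer there is one more tool, called after ">>>" in YAML: its name, and indented under it one key for each argument. apply_moves: Moves the arm, as the interface text tells. Its arguments: {"type":"object","properties":{"travel":{"type":"array"},"dr":{"type":"array"},"gripper":{"type":"number"},"squeeze":{"type":"number"}},"required":["travel","dr"]}

```bash
mkdir -p pics
python3 - <<'E'
from station import arm, eyes
import cv2, numpy as np
print(arm.observe(), arm.nose_length)
for n in("scene","top"):
    c=eyes.capture(n); cv2.imwrite(f"pics/{n}0.png",c["frame"][:,:,::-1])
    print(n,c["vertical_fov"],c["cx"],c["cy"],c["eye"],np.array(c["rotation"]).round(4).tolist(), [k for k in c])
E
```

```text
{'time_s': 0.0, 'qpos': array([-1.41131062e+00,  5.28115199e-02,  1.40173933e+00,  2.15639202e-05,
        1.68859051e+00, -7.03210150e-02]), 'dq': array([ 0.00020628, -0.00062847, -0.00104722,  0.00167792, -0.00036457,
        0.00152633]), 'joint_efforts': array([ 7.04652412e-04, -3.81665719e+01, -3.60186195e+01,  6.96065285e-05,
        6.25948000e-03, -2.77096149e-06]), 'tcp_pos': array([ 0.11956049, -0.5109067 ,  0.23847826]), 'tcp_rot': array([ 9.93405426e-01,  1.14651904e-01, -2.38134293e-05, -7.74060199e-04]), 'contact_force': array([-0.29165039, -0.64530685, -0.35514835]), 'ft_torque': array([-0.01270711,  0.00104781,  0.0191114 ]), 'grip_force': 0.0, 'finger_gap': 0.08569115995958825} 0.008
scene 45.101809056639226 316.67614150154924 203.058141221258 [ 0.05298635 -1.27454421  0.91195059] [0.8592, -0.1774, 0.1067, -0.4678] ['frame', 'vertical_fov', 'cx', 'cy', 'eye', 'rotation']
top 55.35624948192974 326.9506803630789 200.51358375860326 [ 0.43929851 -0.14384483  1.22815912] [-0.6995, 0.7115, -0.0471, 0.0472] ['frame', 'vertical_fov', 'cx', 'cy', 'eye', 'rotation']
```

View pics/scene0.png

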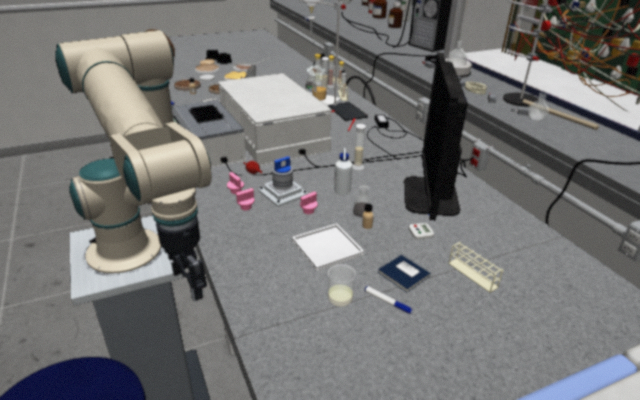

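View pics/top0.png

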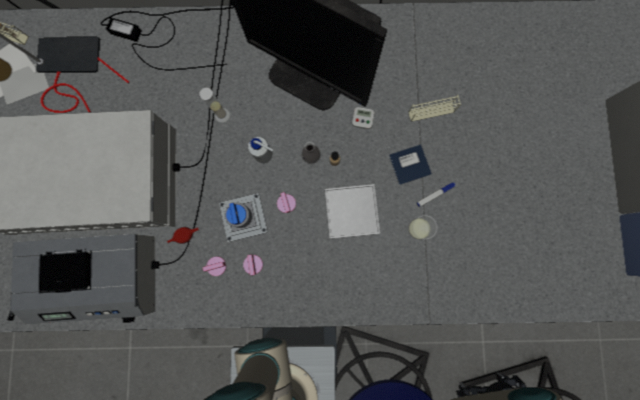

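The top view shows the blue stopper in its steel vessel at about (238,214), in the white holder. The three pink look-alikes are at (286,203), (216,266) and (252,264). The tray is at (352,211), the wash bottle at (259,147), the flask at (311,153), the amber bottle at (335,158) and the beaker at (421,229). In the scene view the stopper is at (283,165), the tray at (328,245), and the pinks at (235,183), (245,199) and (309,203). The blue one is in the vessel, so it is the target. I'll confirm it in an enlarged crop.

```bash
cat > h.py <<'E'
import numpy as np, cv2
from scipy.spatial.transform import Rotation as R
from station import arm, eyes
class Cam:
    def __init__(s,n):
        c=eyes.capture(n); s.img=c["frame"]; s.f=200/np.tan(np.radians(c["vertical_fov"]/2))
        s.c=np.array([c["cx"],c["cy"]]); s.e=np.array(c["eye"]); r=np.array(c["rotation"])
        s.R=R.from_quat(r).as_matrix() if r.size==4 else r
    def ray(s,p): return s.R@np.append((np.array(p)-s.c)/s.f,1)
    def at(s,p,z): d=s.ray(p); return s.e+d*(z-s.e[2])/d[2]
    def px(s,P):
        q=s.R.T@(np.array(P)-s.e); return s.c+s.f*q[:2]/q[2]
def tri(a,pa,b,pb):
    d1,d2=a.ray(pa),b.ray(pb); t=np.linalg.lstsq(np.c_[d1,-d2],b.e-a.e,rcond=None)[0]
    P,Q=a.e+d1*t[0],b.e+d2*t[1]; return (P+Q)/2,np.linalg.norm(P-Q)
E
python3 - <<'E'
from h import *
S,T=Cam("scene"),Cam("top")
a=cv2.resize(T.img[180:280,190:390],(800,400),interpolation=cv2.INTER_CUBIC)
b=cv2.resize(S.img[140:190,250:350],(400,200),interpolation=cv2.INTER_CUBIC)
b2=cv2.resize(S.img[220:270,280:380],(400,200),interpolation=cv2.INTER_CUBIC)
cv2.imwrite("pics/crop1.png",np.vstack([a,np.hstack([b,b2])])[:,:,::-1])
np.set_printoptions(precision=4,suppress=True)
print(S.px([0.12,-.511,.239]),T.px([.12,-.511,.239]))
for n,p,q in [("stopper",(283,163),(238,214)),("tray",(328,245),(352.5,211))]: print(n,tri(S,p,T,q))
for z in(0,.018): print(T.at((352.5,211),z), S.at((328,245),z))
E
```

```text
[188.0712 288.1072] [478.8575 380.0878]
stopper (array([0.5531, 0.1122, 0.1314]), np.float64(0.0030358890188751366))
tray (array([ 0.5692, -0.2271,  0.0128]), np.float64(0.004110429894134721))
[ 0.5686 -0.2272  0.    ] [ 0.5786 -0.2126  0.    ]
[ 0.5667 -0.226   0.018 ] [ 0.5682 -0.2336  0.018 ]
```

View pics/crop1.png

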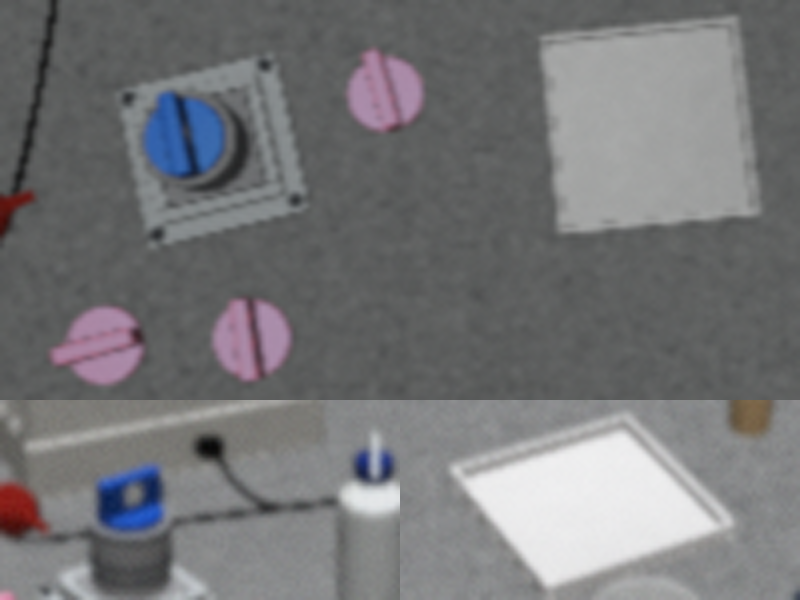

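The crop confirms it: the blue-barred stopper sits in the steel vessel on the holder. Its bar runs from about (232,204) to (237,223) in the top view, parallel to the plate's sides. The pink ones stand loose on the bench. Next I'll get the exact pose.

Run:
```python
from h import *
np.set_printoptions(precision=4,suppress=True)
S,T=Cam("scene"),Cam("top")
f=lambda L:[(190+x/4-.375,180+y/4-.375) for x,y in L]
B=np.array([T.at(p,.014) for p in f([(127,98),(265,64),(296,200),(157,233)])])
print("bolts mean",B.mean(0),"sides",np.linalg.norm(B-np.roll(B,1,0),axis=1)); e=B[0]-B[3]+B[1]-B[2]; print("ang",np.degrees(np.arctan2(e[1],e[0])))
t=np.array([T.at(p,.018) for p in f([(541,37),(738,17),(760,214),(557,233)])])
print("tray",t.mean(0),np.linalg.norm(t-np.roll(t,1,0),axis=1)); e=t[0]-t[3]+t[1]-t[2]; print(np.degrees(np.arctan2(e[1],e[0])))
def blue(C,box):
    r0,r1,c0,c1=box; h=cv2.cvtColor(C.img[r0:r1,c0:c1],cv2.COLOR_RGB2HSV)
    m=((h[...,0]>100)&(h[...,0]<125)&(h[...,1]>120)).astype(np.uint8); y,x=np.nonzero(m)
    return m,x.mean()+c0,y.mean()+r0,(x.min()+c0,x.max()+c0,y.min()+r0,y.max()+r0)
def render(C,P,th,box,k=4):
    # silhouette of flange + bar for given origin, bar angle
    r0,r1,c0,c1=box; M=np.zeros(((r1-r0)*k,(c1-c0)*k),np.uint8); Rz=R.from_euler('z',th).as_matrix()
    a=np.linspace(0,2*np.pi,60)
    fl=[[.03*np.cos(u),.03*np.sin(u),z] for u in a for z in(.024,.032)]
    br=[[x,y,z] for x in(-.031,.031) for y in(-.007,.007) for z in(.032,.066)]
    for pts in(fl,br):
        q=np.array([C.px(P+Rz@np.array(p)) for p in pts]); q=((q-[c0,r0]+.5)*k).astype(np.float32)
        cv2.fillConvexPoly(M,cv2.convexHull(q).round().astype(int),1)
    return cv2.resize(M.astype(np.float32),(c1-c0,r1-r0),interpolation=cv2.INTER_AREA)
from scipy.optimize import minimize
bs=[(S,(145,185,262,300)),(T,(195,235,215,260))]
ms=[blue(C,b) for C,b in bs]; print([m[1:] for m in ms])
def cost(v,sel=(0,1)): return sum(((render(bs[i][0],v[:3],v[3],bs[i][1])-cv2.GaussianBlur(ms[i][0].astype(np.float32),(3,3),.7))**2).sum() for i in sel)
x0=np.array([.55,.11,.076,.21])
for sel in((0,1),(1,)):
    r=minimize(cost,x0,args=(sel,),method="Nelder-Mead",options=dict(initial_simplex=np.vstack([x0]+[x0+d for d in np.diag([.01,.01,.01,.15])]),xatol=1e-5,maxiter=400)); print(sel,r.x,r.fun,np.degrees(r.x[3]))
```

```text
bolts mean [0.5548 0.1258 0.014 ] sides [0.1114 0.1135 0.1127 0.1127]
ang 13.274558938608273
tray [ 0.5676 -0.224   0.018 ] [0.1574 0.1594 0.1589 0.1613]
4.025679193497492
[(np.float64(282.30337078651684), np.float64(164.9438202247191), (np.int64(275), np.int64(290), np.int64(157), np.int64(172))), (np.float64(235.52733118971062), np.float64(213.68167202572346), (np.int64(226), np.int64(245), np.int64(203), np.int64(223)))]
(0, 1) [0.555  0.1265 0.0769 0.3512] 73.1907730102539 20.124405903890363
(1,) [0.5591 0.1357 0.0363 0.4089] 13.26636791229248 23.428041029820744
```

>>> apply_moves:
  travel:
    - [0.96,-0.3,0]
    - [1.92,-0.6,0]
    - [2.88,-0.9,0]
    - [3.84,-1.2,0]
    - [4.8,-1.5,0]
  dr:
    - [0,0,0]
    - [0,0,0]
    - [0,0,0]
    - [0,0,0]
    - [0,0,0]
  gripper: 60

```text
time_s: 0.72
tcp_pos: [0.2942, -0.4078, 0.2394]
tcp_rot: [0.993, 0.114, 0.0, 0.0]
contact_force: [-0.1, -1.2, 0.1]
finger_gap: 0.0599
grip_force: 0.0
```

>>> apply_moves:
  travel:
    - [0.8,-0.6,0]
    - [1.6,-1.2,0]
    - [2.4,-1.8,0]
    - [3.2,-2.4,0]
    - [4.0,-3.0,0]
  dr:
    - [0,0,0]
    - [0,0,0]
    - [0,0,0]
    - [0,0,0]
    - [0,0,0]

```text
time_s: 1.13
tcp_pos: [0.4223, -0.254, 0.2394]
tcp_rot: [0.993, 0.115, 0.0, 0.0]
contact_force: [1.4, 0.1, -0.3]
finger_gap: 0.0601
grip_force: 0.0
```

>>> apply_moves:
  travel:
    - [0.7,-0.76,0]
    - [1.4,-1.52,0]
    - [2.1,-2.28,0]
    - [2.8,-3.04,0]
    - [3.5,-3.8,0]
  dr:
    - [0,0,0]
    - [0,0,0]
    - [0,0,0]
    - [0,0,0]
    - [0,0,0]

```text
time_s: 1.55
tcp_pos: [0.5237, -0.0738, 0.2394]
tcp_rot: [0.993, 0.115, 0.0, 0.0]
contact_force: [0.8, -0.5, -0.7]
finger_gap: 0.06
grip_force: 0.0
```

>>> apply_moves:
  travel:
    - [0.39,-0.94,0]
    - [0.78,-1.88,0]
    - [1.16,-2.82,0]
    - [1.55,-3.76,0]
    - [1.93,-4.7,0]
  dr:
    - [0,0,0]
    - [0,0,0]
    - [0,0,0]
    - [0,0,0]
    - [0,0,0]

```text
time_s: 1.97
tcp_pos: [0.5553, 0.1269, 0.2393]
tcp_rot: [0.993, 0.115, 0.0, 0.0]
contact_force: [0.4, -0.8, 1.1]
finger_gap: 0.0602
grip_force: 0.0
```

>>> apply_moves:
  travel:
    - [0,0,0.5]
    - [0,0,1.0]
    - [0,0,1.4]
    - [0,0,1.7]
    - [0,0,1.9]
  dr:
    - [0,0,0]
    - [0,0,0]
    - [0,0,0]
    - [0,0,0]
    - [0,0,0]

```text
time_s: 2.38
tcp_pos: [0.5549, 0.1247, 0.1616]
tcp_rot: [0.993, 0.115, -0.001, 0.0]
contact_force: [-0.4, -0.6, 0.8]
finger_gap: 0.06
grip_force: 0.0
```

Run:
```python
from h import *
S,T=Cam("scene"),Cam("top")
print(arm.observe()["tcp_pos"],arm.observe()["qpos"],S.px(arm.observe()["tcp_pos"]),T.px(arm.observe()["tcp_pos"]))
a=cv2.resize(S.img[105:205,225:345],(600,500),interpolation=cv2.INTER_CUBIC)
b=cv2.resize(T.img[180:240,210:270],(200,200),interpolation=cv2.INTER_CUBIC)
b=np.vstack([b,np.zeros((300,200,3),np.uint8)])
cv2.imwrite("pics/above.png",np.hstack([a,b])[:,:,::-1])
```

```text
[0.55485848 0.12449253 0.16190537] [ 1.55826401e-01  2.12396129e-01  1.38035072e+00 -1.02793160e-04
  1.55133868e+00  1.49714616e+00] [281.58447968 153.47496304] [231.29534881 211.89218839]
```

View pics/above.png

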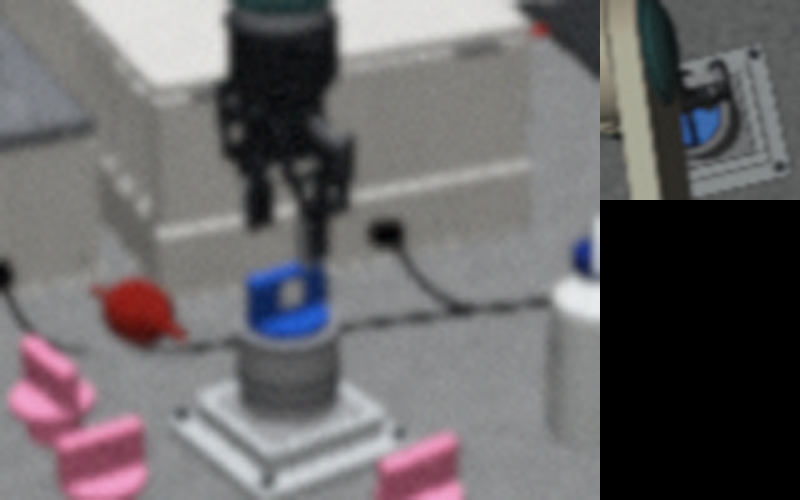

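The jaws straddle the bar, which runs from about (275,163) to (290,158) in the full scene picture. I'll descend and close gently first.

>>> apply_moves:
  travel:
    - [0,0,0.25]
    - [0,0,0.5]
    - [0,0,0.75]
    - [0,0,0.95]
    - [0,0,1.02]
  dr:
    - [0,0,0]
    - [0,0,0]
    - [0,0,0]
    - [0,0,0]
    - [0,0,0]

```text
time_s: 2.9
tcp_pos: [0.5547, 0.1246, 0.1204]
tcp_rot: [0.993, 0.115, -0.001, 0.0]
contact_force: [-0.8, 0.1, -1.1]
finger_gap: 0.0601
grip_force: 0.0
```

>>> apply_moves:
  travel:
    - [0,0,0]
    - [0,0,0]
    - [0,0,0]
    - [0,0,0]
    - [0,0,0]
  dr:
    - [0,0,0]
    - [0,0,0]
    - [0,0,0]
    - [0,0,0]
    - [0,0,0]
  gripper: 5
  squeeze: 30

```text
time_s: 3.32
tcp_pos: [0.5558, 0.1246, 0.1233]
tcp_rot: [0.993, 0.115, 0.001, 0.0]
contact_force: [-0.5, -0.4, 1.5]
finger_gap: 0.0134
grip_force: 31.2
```

>>> apply_moves:
  travel:
    - [0,0,0]
    - [0,0,0]
    - [0,0,0]
    - [0,0,0]
    - [0,0,0]
  dr:
    - [0,0,0]
    - [0,0,0]
    - [0,0,0]
    - [0,0,0]
    - [0,0,0]

```text
time_s: 3.73
tcp_pos: [0.5558, 0.1247, 0.1233]
tcp_rot: [0.993, 0.115, 0.001, 0.0]
contact_force: [0.5, -2.4, 5.3]
finger_gap: 0.0131
grip_force: 31.7
```

```bash
python3 -c "
from h import *
o=arm.observe(); print(o)"
```

```text
{'time_s': 3.7333, 'qpos': array([ 1.55979375e-01,  2.41473764e-01,  1.42560822e+00, -3.74053692e-04,
        1.47307196e+00,  1.49719565e+00]), 'dq': array([-5.46813986e-05,  1.70992835e-04,  1.28654489e-03, -1.16780970e-03,
        5.23771605e-04, -1.68097424e-03]), 'joint_efforts': array([  1.1807606 , -41.13786936, -31.99057817,   0.49173575,
        -0.09851789,  -0.05386131]), 'tcp_pos': array([0.5558276 , 0.12465852, 0.12325161]), 'tcp_rot': array([9.93416507e-01, 1.14556064e-01, 7.26410792e-04, 1.56368274e-04]), 'contact_force': array([ 0.53894284, -2.4218774 ,  5.29326239]), 'ft_torque': array([-0.27019008, -0.01953751, -0.05358568]), 'grip_force': 31.674528121948242, 'finger_gap': 0.013086793199785002}
```

>>> apply_moves:
  travel:
    - [0,0,0]
    - [0,0,0]
    - [0,0,0]
    - [0,0,0]
    - [0,0,0]
  dr:
    - [0,0,0]
    - [0,0,0]
    - [0,0,0]
    - [0,0,0]
    - [0,0,0]
  squeeze: 90

```text
time_s: 4.15
tcp_pos: [0.5558, 0.1246, 0.1234]
tcp_rot: [0.993, 0.115, 0.001, 0.0]
contact_force: [0.3, -1.7, 6.6]
finger_gap: 0.0128
grip_force: 89.1
```

>>> apply_moves:
  travel:
    - [0,0,0]
    - [0,0,-0.01]
    - [0,0,-0.025]
    - [0,0,-0.04]
    - [0,0,-0.05]
  dr:
    - [0,0,-1]
    - [0,0,-2]
    - [0,0,-3]
    - [0,0,-4]
    - [0,0,-5]

```text
time_s: 4.57
tcp_pos: [0.555, 0.1249, 0.1235]
tcp_rot: [0.944, 0.329, -0.001, -0.0]
contact_force: [1.3, 0.1, -2.0]
finger_gap: 0.0127
grip_force: 87.8
```

Run:
```python
from h import *
S=Cam("scene")
o=arm.observe(); print(o["tcp_pos"],o["ft_torque"],o["contact_force"],R.from_quat(o["tcp_rot"]).as_euler('zyx',degrees=True))
a=cv2.resize(S.img[125:205,225:345],(780,520),interpolation=cv2.INTER_CUBIC)
cv2.imwrite("pics/tw1.png",a[:,:,::-1])
```

```text
[0.55502088 0.12491506 0.12355849] [ 0.01101662 -0.17515367  0.330556  ] [ 1.08774437  0.05522405 -2.58863859] [-3.87089040e+01 -7.42219081e-02 -1.79995406e+02]
```

View pics/tw1.png

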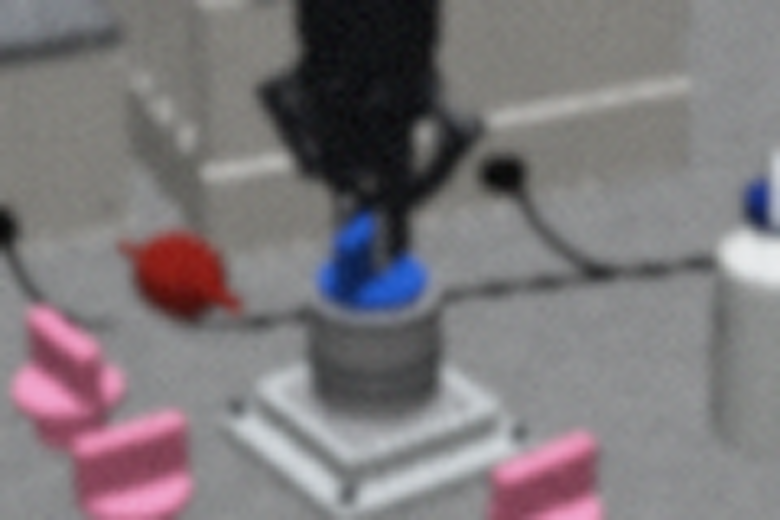

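The picture shows the bar turned anticlockwise by about 25° with the jaws, the plug still in the mouth and the vessel seated. Next I'll turn clockwise.

>>> apply_moves:
  travel:
    - [0,0,0]
    - [0,0,-0.015]
    - [0,0,-0.03]
    - [0,0,-0.045]
    - [0,0,-0.06]
  dr:
    - [0,0,1.1]
    - [0,0,2.2]
    - [0,0,3.3]
    - [0,0,4.4]
    - [0,0,5.5]

```text
time_s: 5.03
tcp_pos: [0.555, 0.1245, 0.1251]
tcp_rot: [0.996, 0.09, -0.001, 0.0]
contact_force: [3.8, -1.7, -6.3]
finger_gap: 0.0128
grip_force: 87.7
```

>>> apply_moves:
  travel:
    - [0,0,-0.013]
    - [0,0,-0.026]
    - [0,0,-0.039]
    - [0,0,-0.052]
    - [0,0,-0.06]
  dr:
    - [0,0,1.1]
    - [0,0,2.2]
    - [0,0,3.3]
    - [0,0,4.4]
    - [0,0,5.5]

```text
time_s: 5.45
tcp_pos: [0.555, 0.1241, 0.1275]
tcp_rot: [0.989, -0.15, -0.001, 0.001]
contact_force: [2.5, -2.9, -6.5]
finger_gap: 0.0122
grip_force: 87.8
```

>>> apply_moves:
  travel:
    - [0,0,0]
    - [0,0,0]
  dr:
    - [0,0,0]
    - [0,0,0]

```text
time_s: 5.62
tcp_pos: [0.5552, 0.1244, 0.1278]
tcp_rot: [0.989, -0.146, -0.001, 0.0]
contact_force: [4.9, -0.6, -9.2]
finger_gap: 0.0125
grip_force: 87.7
```

>>> apply_moves:
  travel:
    - [0,0,0]
    - [0,0,-0.015]
    - [0,0,-0.03]
    - [0,0,-0.045]
    - [0,0,-0.06]
  dr:
    - [0,0,-1.2]
    - [0,0,-2.4]
    - [0,0,-3.6]
    - [0,0,-4.8]
    - [0,0,-6]

```text
time_s: 6.03
tcp_pos: [0.5552, 0.1249, 0.1308]
tcp_rot: [0.993, 0.118, -0.0, -0.0]
contact_force: [3.5, 0.3, -7.5]
finger_gap: 0.0124
grip_force: 87.8
```

>>> apply_moves:
  travel:
    - [0,0,-0.015]
    - [0,0,-0.03]
    - [0,0,-0.045]
    - [0,0,-0.06]
    - [0,0,-0.06]
  dr:
    - [0,0,-1.2]
    - [0,0,-2.4]
    - [0,0,-3.6]
    - [0,0,-4.8]
    - [0,0,-6]

```text
time_s: 6.45
tcp_pos: [0.555, 0.1251, 0.1335]
tcp_rot: [0.929, 0.371, -0.001, -0.0]
contact_force: [0.6, -0.3, -2.9]
finger_gap: 0.0126
grip_force: 88.2
```

>>> apply_moves:
  travel:
    - [0,0,0]
    - [0,0,-0.015]
    - [0,0,-0.03]
    - [0,0,-0.045]
    - [0,0,-0.06]
  dr:
    - [0,0,1.2]
    - [0,0,2.4]
    - [0,0,3.6]
    - [0,0,4.8]
    - [0,0,6]

```text
time_s: 6.87
tcp_pos: [0.5552, 0.1247, 0.1359]
tcp_rot: [0.994, 0.113, -0.0, 0.0]
contact_force: [2.7, -2.9, -5.6]
finger_gap: 0.0122
grip_force: 88.0
```

>>> apply_moves:
  travel:
    - [0,0,-0.015]
    - [0,0,-0.03]
    - [0,0,-0.045]
    - [0,0,-0.06]
    - [0,0,-0.06]
  dr:
    - [0,0,1.2]
    - [0,0,2.4]
    - [0,0,3.6]
    - [0,0,4.8]
    - [0,0,6]

```text
time_s: 7.28
tcp_pos: [0.5554, 0.1245, 0.1386]
tcp_rot: [0.989, -0.148, -0.0, 0.0]
contact_force: [3.3, -2.0, -3.2]
finger_gap: 0.0128
grip_force: 88.5
```

Run:
```python
from h import *
S=Cam("scene")
o=arm.observe(); print(o["tcp_pos"],o["qpos"],o["ft_torque"],o["contact_force"])
a=cv2.resize(S.img[125:205,225:345],(780,520),interpolation=cv2.INTER_CUBIC)
cv2.imwrite("pics/tw2.png",a[:,:,::-1])
```

```text
[0.55547559 0.12463751 0.13873973] [ 1.56021947e-01  2.28818615e-01  1.40852766e+00 -3.37235695e-04
  1.50413909e+00  2.02979655e+00] [-0.25734106 -0.82941579 -0.24971088] [ 4.35028224 -1.22029177 -4.12662719]
```

View pics/tw2.png

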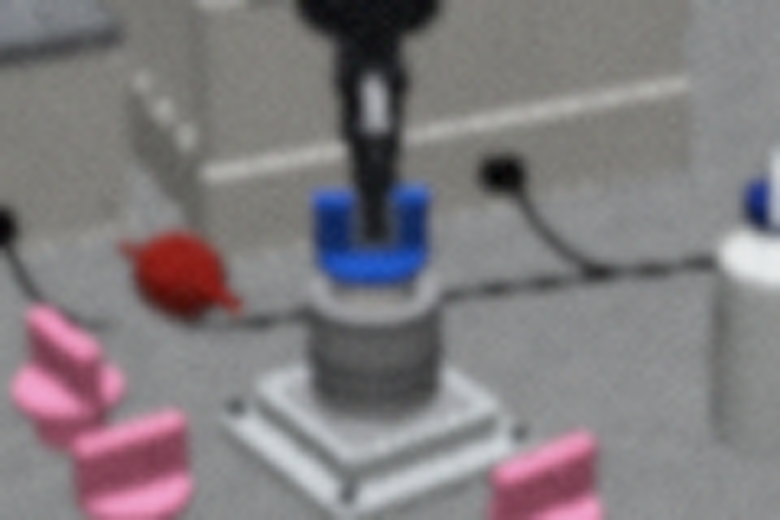

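The stopper is up about 15 mm with the white plug showing at (282,169) in the full picture. The vessel is still seated on the socket. Two more passes.

>>> apply_moves:
  travel:
    - [0,0,0]
    - [0,0,-0.015]
    - [0,0,-0.03]
    - [0,0,-0.045]
    - [0,0,-0.06]
  dr:
    - [0,0,-1.2]
    - [0,0,-2.4]
    - [0,0,-3.6]
    - [0,0,-4.8]
    - [0,0,-6]

```text
time_s: 7.75
tcp_pos: [0.5553, 0.1248, 0.1408]
tcp_rot: [0.993, 0.119, -0.0, -0.0]
contact_force: [3.7, -1.7, -5.6]
finger_gap: 0.0127
grip_force: 88.1
```

>>> apply_moves:
  travel:
    - [0,0,-0.015]
    - [0,0,-0.03]
    - [0,0,-0.045]
    - [0,0,-0.06]
    - [0,0,-0.06]
  dr:
    - [0,0,-1.2]
    - [0,0,-2.4]
    - [0,0,-3.6]
    - [0,0,-4.8]
    - [0,0,-6]

```text
time_s: 8.17
tcp_pos: [0.5554, 0.1252, 0.144]
tcp_rot: [0.928, 0.372, 0.0, -0.0]
contact_force: [0.7, 0.4, -1.5]
finger_gap: 0.0125
grip_force: 88.8
```

>>> apply_moves:
  travel:
    - [0,0,0]
    - [0,0,-0.015]
    - [0,0,-0.03]
    - [0,0,-0.045]
    - [0,0,-0.06]
  dr:
    - [0,0,1.2]
    - [0,0,2.4]
    - [0,0,3.6]
    - [0,0,4.8]
    - [0,0,6]

```text
time_s: 8.58
tcp_pos: [0.555, 0.1252, 0.1463]
tcp_rot: [0.993, 0.115, -0.0, -0.0]
contact_force: [-0.5, 0.0, -2.4]
finger_gap: 0.0125
grip_force: 93.7
```

>>> apply_moves:
  travel:
    - [0,0,-0.015]
    - [0,0,-0.03]
    - [0,0,-0.045]
    - [0,0,-0.06]
    - [0,0,-0.06]
  dr:
    - [0,0,1.2]
    - [0,0,2.4]
    - [0,0,3.6]
    - [0,0,4.8]
    - [0,0,6]

```text
time_s: 9.0
tcp_pos: [0.555, 0.1253, 0.1486]
tcp_rot: [0.989, -0.146, -0.0, -0.0]
contact_force: [-0.2, 0.1, -1.9]
finger_gap: 0.0122
grip_force: 93.7
```

>>> apply_moves:
  travel:
    - [0,0,0]
    - [0,0,-0.02]
    - [0,0,-0.04]
    - [0,0,-0.06]
    - [0,0,-0.08]
  dr:
    - [0,0,-1.2]
    - [0,0,-2.4]
    - [0,0,-3.6]
    - [0,0,-4.8]
    - [0,0,-6]

```text
time_s: 9.42
tcp_pos: [0.555, 0.1253, 0.1516]
tcp_rot: [0.993, 0.12, -0.001, -0.0]
contact_force: [0.2, -0.0, -2.1]
finger_gap: 0.0126
grip_force: 93.8
```

Run:
```python
from h import *
S=Cam("scene")
o=arm.observe(); print(o["tcp_pos"],o["qpos"],o["ft_torque"],o["contact_force"])
a=cv2.resize(S.img[125:205,225:345],(780,520),interpolation=cv2.INTER_CUBIC)
cv2.imwrite("pics/tw3.png",a[:,:,::-1])
```

```text
[0.55506767 0.12528985 0.15187236] [1.56687982e-01 2.18811785e-01 1.39331883e+00 8.74746960e-04
 1.53005068e+00 1.48171976e+00] [ 0.00354618 -0.06361587  0.01714158] [-0.4213168  -0.57852363 -1.7459261 ]
```

View pics/tw3.png

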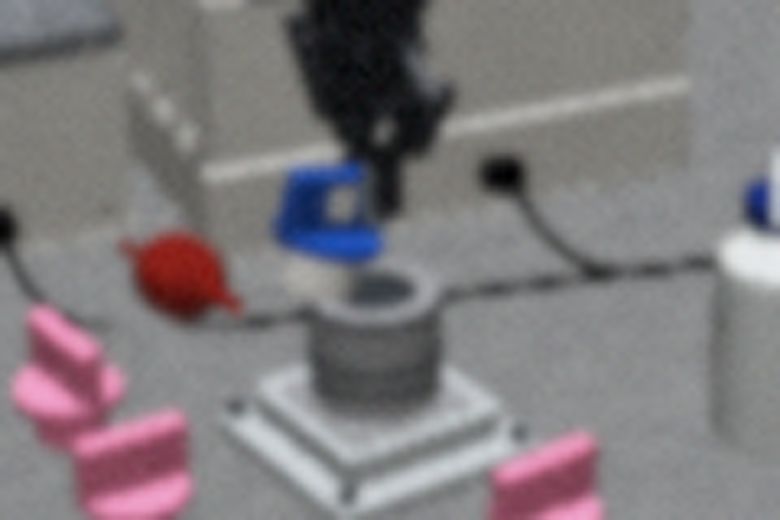

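The stopper is out and the vessel is seated. The force is -2 N, so the stopper hangs in the jaws. It also appears shifted to the left in the jaws, along the bar. I'll raise it and measure.

>>> apply_moves:
  travel:
    - [0,0,-0.2]
    - [0,0,-0.5]
    - [0,0,-0.9]
    - [0,0,-1.2]
    - [0,0,-1.4]
  dr:
    - [0,0,0]
    - [0,0,0]
    - [0,0,0]
    - [0,0,0]
    - [0,0,0]

```text
time_s: 9.88
tcp_pos: [0.556, 0.125, 0.2107]
tcp_rot: [0.993, 0.114, 0.002, -0.0]
contact_force: [-0.7, 0.9, -1.9]
finger_gap: 0.0123
grip_force: 93.8
```

Run:
```python
from h import *
S,T=Cam("scene"),Cam("top")
o=arm.observe(); print(o["tcp_pos"],o["contact_force"],o["ft_torque"],S.px(o["tcp_pos"]),T.px(o["tcp_pos"]))
a=cv2.resize(S.img[105:195,235:325],(540,540),interpolation=cv2.INTER_CUBIC)
b=cv2.resize(T.img[180:240,210:270],(260,260),interpolation=cv2.INTER_CUBIC)
b=np.vstack([b,np.zeros((280,260,3),np.uint8)])
cv2.imwrite("pics/out.png",np.hstack([a,b])[:,:,::-1])
```

```text
[0.55619974 0.12494827 0.21022746] [ 0.85903136 -0.67365376 -1.74755264] [ 0.04603327 -0.11335346  0.00700135] [281.59523082 140.51102887] [226.63791773 209.53538517]
```

View pics/out.png

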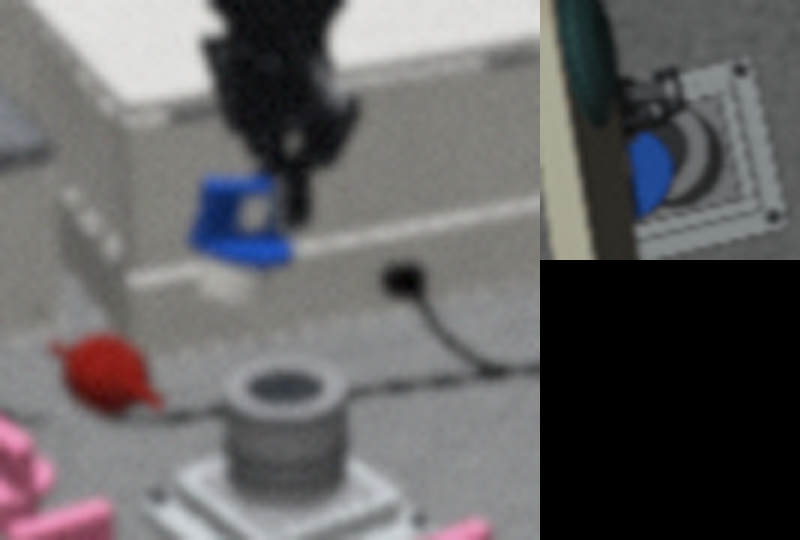

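The stopper has slid about 20 mm along the bar towards the robot, so the jaws now hold its far end at about (283,138) in the full picture. It also looks somewhat tilted. I'll fit its pose in the jaws from both views.

```bash
cat > fit.py <<'E'
from h import *
from scipy.optimize import minimize
np.set_printoptions(precision=4,suppress=True)
def parts(s,h,p,o):
    # stopper origin/axes: slide s along tool x, origin h below tcp, pitch p about world-ish tool y
    Rt=R.from_quat(o["tcp_rot"]).as_matrix(); x,y=Rt[:,0],-Rt[:,1]; z=np.cross(x,y)
    Rm=np.c_[x,y,z]@R.from_euler('y',p).as_matrix()
    g=np.array(o["tcp_pos"])+s*x-0*z   # bar mid point
    org=g+(h)*z-Rm@[0,0,.049]
    a=np.linspace(0,2*np.pi,48,endpoint=False); c,q=np.cos(a),np.sin(a)
    cyl=lambda r,z0,z1:np.vstack([np.c_[r*c,r*q,0*c+zz] for zz in(z0,z1)])
    box=np.array([[i,j,k] for i in(-.031,.031) for j in(-.007,.007) for k in(.032,.066)])
    return [org+v@Rm.T for v in(cyl(.02,0,.024),cyl(.03,.024,.032),box)],org,Rm
def mask(C,ps,b,k=4):
    r0,r1,c0,c1=b; M=np.zeros(((r1-r0)*k,(c1-c0)*k),np.uint8)
    for P in ps:
        q=(np.array([C.px(v) for v in P])-[c0,r0]+.5)*k
        cv2.fillConvexPoly(M,cv2.convexHull(q.astype(np.float32)).round().astype(int),1)
    return cv2.resize(M.astype(np.float32),(c1-c0,r1-r0),interpolation=cv2.INTER_AREA)
def fit(verbose=True):
    S,T=Cam("scene"),Cam("top"); o=arm.observe(); data=[]
    for C in(S,T):
        u,v=C.px(o["tcp_pos"]).round().astype(int); b=(v-18,v+30,u-28,u+28)
        im=C.img[b[0]:b[1],b[2]:b[3]]; h=cv2.cvtColor(im,cv2.COLOR_RGB2HSV)
        m=((h[...,0]>98)&(h[...,0]<128)&(h[...,1]>110)&(h[...,2]>40)).astype(np.float32)
        use=((h[...,2]>75)|(m>0)) if C is S else (m>0)   # ignore dark robot pixels; top mostly hidden
        data.append((C,b,cv2.GaussianBlur(m,(3,3),.6),use))
    def cost(v):
        ps,_,_=parts(*v,o); return sum((((mask(C,ps[1:],b)-m)**2)*u).sum()*w for (C,b,m,u),w in zip(data,(1,.5)))
    best=None
    for s in(-.02,-.01,0):
        for p in(-.2,0,.2):
            x0=np.array([s,.0,p]); r=minimize(cost,x0,method="Nelder-Mead",options=dict(initial_simplex=np.vstack([x0]+[x0+d for d in np.diag([.008,.008,.15])]),xatol=1e-4,maxiter=150))
            if verbose: print(r.x,round(r.fun,2))
            if best is None or r.fun<best.fun: best=r
    ps,org,Rm=parts(*best.x,o); print("slide,h,pitch",best.x,"cost",best.fun,"origin",org,"axis",Rm[:,2],"low z",ps[0][:,2].min()); return data,ps,o
E
python3 - <<'E'
from fit import *
data,ps,o=fit()
S=data[0][0]; im=cv2.resize(S.img[105:195,235:325],(540,540),interpolation=cv2.INTER_CUBIC)
for P in ps:
    q=(np.array([S.px(v) for v in P])-[235,105]+.5)*6
    cv2.polylines(im,[cv2.convexHull(q.astype(np.float32)).round().astype(int)],True,(255,255,0),1)
cv2.imwrite("pics/fit.png",im[:,:,::-1])
E
```

```text
[-0.0197  0.0138  0.2885] 63.28
[-0.0198  0.0138  0.2895] 63.3
[-0.0203  0.0154  0.2425] 63.09
[-0.0192  0.0125  0.35  ] 62.87
[-0.0192  0.0146  0.18  ] 64.46
[-0.0191  0.0126  0.3615] 63.47
[-0.0212  0.0165  0.0567] 69.82
[-0.0195  0.0145  0.155 ] 65.12
[-0.0188  0.0131  0.3352] 63.03
slide,h,pitch [-0.0192  0.0125  0.35  ] cost 62.86839294433594 origin [0.5202 0.1166 0.1739] axis [0.3342 0.0781 0.9393] low z 0.16706908051984454
```

View pics/fit.png

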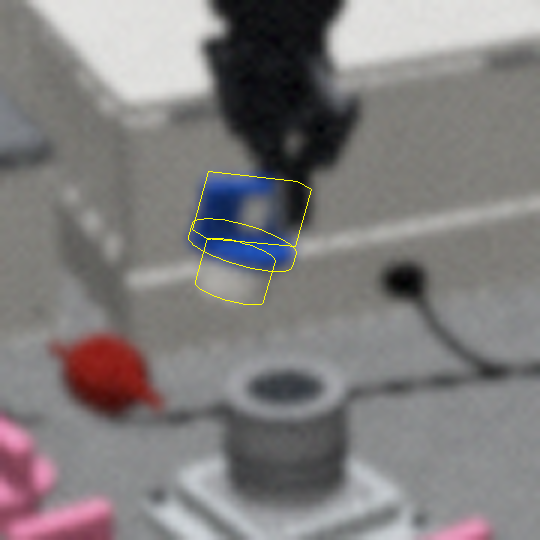

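The fit shows the jaws about 19 mm off along the bar, with the stopper leaning about 15° forward (+x). The hold is steady, so I'll carry it to the tray gently and level it there by pitching the tool.

>>> apply_moves:
  travel:
    - [-0.05,0.25,0]
    - [-0.1,0.8,0]
    - [-0.2,1.45,0]
    - [-0.3,2.1,0]
    - [-0.4,2.75,0]
  dr:
    - [0,0,0]
    - [0,0,0]
    - [0,0,0]
    - [0,0,0]
    - [0,0,0]

```text
time_s: 10.5
tcp_pos: [0.5644, 0.0122, 0.2066]
tcp_rot: [0.993, 0.115, -0.001, 0.0]
contact_force: [0.7, -1.0, -2.4]
finger_gap: 0.0128
grip_force: 93.7
```

>>> apply_moves:
  travel:
    - [-0.1,0.65,0]
    - [-0.2,1.3,0]
    - [-0.3,1.95,0]
    - [-0.4,2.6,0]
    - [-0.5,3.25,0]
  dr:
    - [0,0,0]
    - [0,0,0]
    - [0,0,0]
    - [0,0,0]
    - [0,0,0]

```text
time_s: 10.92
tcp_pos: [0.5743, -0.1191, 0.2066]
tcp_rot: [0.993, 0.114, -0.001, -0.0]
contact_force: [0.2, 0.1, -2.5]
finger_gap: 0.0125
grip_force: 93.7
```

>>> apply_moves:
  travel:
    - [-0.1,0.65,0]
    - [-0.2,1.3,0]
    - [-0.25,1.9,0]
    - [-0.3,2.35,0]
    - [-0.3,2.58,0]
  dr:
    - [0,0,0]
    - [0,0,0]
    - [0,0,0]
    - [0,0,0]
    - [0,0,0]

```text
time_s: 11.33
tcp_pos: [0.5859, -0.2232, 0.2063]
tcp_rot: [0.994, 0.113, -0.001, -0.0]
contact_force: [-1.7, 0.2, -1.7]
finger_gap: 0.0127
grip_force: 93.7
```

>>> apply_moves:
  travel:
    - [0,0,0]
    - [0,0,0]
    - [0,0,0]
    - [0,0,0]
    - [0,0,0]
  dr:
    - [0,0.5,0]
    - [0,1.2,0]
    - [0,1.9,0]
    - [0,2.5,0]
    - [0,2.8,0]

```text
time_s: 11.75
tcp_pos: [0.586, -0.2203, 0.2069]
tcp_rot: [0.986, 0.114, 0.122, -0.014]
contact_force: [-0.1, 1.1, -2.4]
finger_gap: 0.0126
grip_force: 93.8
```

Run:
```python
from fit import *
data,ps,o=fit(False); print(o["tcp_pos"],o["contact_force"],o["grip_force"])
w=[]
for (C,b,m,u) in data:
    c=C.px(o["tcp_pos"]).round().astype(int); x0,y0=c[0]-40,c[1]-35
    im=cv2.resize(C.img[y0:y0+80,x0:x0+80],(400,400),interpolation=cv2.INTER_CUBIC)
    if C is data[0][0]:
        for P in ps:
            q=(np.array([C.px(v) for v in P])-[x0,y0]+.5)*5
            cv2.polylines(im,[cv2.convexHull(q.astype(np.float32)).round().astype(int)],True,(255,255,0),1)
    w.append(im)
cv2.imwrite("pics/overtray.png",np.hstack(w)[:,:,::-1])
```

```text
slide,h,pitch [-0.0193  0.0101  0.3145] cost 67.43994903564453 origin [ 0.5619 -0.226   0.1634] axis [0.0695 0.0155 0.9975] low z 0.16195036454459003
[ 0.586  -0.2204  0.2071] [ 0.6194 -0.4919 -2.3829] 93.78980040550232
```

View pics/overtray.png

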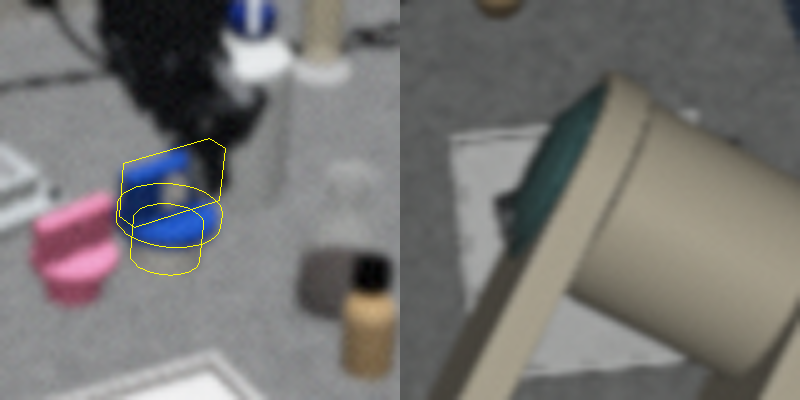

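The scene view shows the stopper nearly upright in the jaws, plug bottom at about (303,236) in that crop's frame. It is over the tray, and nothing else is near the jaws. I'll lower it.

>>> apply_moves:
  travel:
    - [-0.1,0,0.4]
    - [-0.3,0,1.2]
    - [-0.5,0,2.0]
    - [-0.7,0,2.8]
    - [-0.85,0,3.4]
  dr:
    - [0,0,0]
    - [0,0,0]
    - [0,0,0]
    - [0,0,0]
    - [0,0,0]

```text
time_s: 12.27
tcp_pos: [0.5858, -0.2195, 0.064]
tcp_rot: [0.986, 0.114, 0.119, -0.015]
contact_force: [-0.9, 0.2, -2.5]
finger_gap: 0.0129
grip_force: 93.8
```

Run:
```python
from fit import *
data,ps,o=fit(False); print(o["tcp_pos"],o["contact_force"],o["grip_force"])
print(R.from_quat(o["tcp_rot"]).as_matrix().T@[0,0,-1])
```

```text
slide,h,pitch [-0.0158  0.0101  0.2881] cost 64.1705322265625 origin [ 0.564  -0.2229  0.0185] axis [0.0534 0.0053 0.9986] low z 0.017475740452559483
[ 0.5839 -0.2185  0.0613] [-0.9651  0.1133 -1.7877] 93.6056900024414
[-0.2327  0.007   0.9725]
```

>>> apply_moves:
  travel:
    - [-0.01,0,0.04]
    - [-0.02,0,0.08]
    - [-0.03,0,0.12]
    - [-0.04,0,0.16]
    - [-0.05,0,0.2]
  dr:
    - [0,0,0]
    - [0,0,0]
    - [0,0,0]
    - [0,0,0]
    - [0,0,0]

```text
time_s: 12.78
tcp_pos: [0.5874, -0.2207, 0.0606]
tcp_rot: [0.986, 0.114, 0.122, -0.013]
contact_force: [-0.7, 0.1, -2.6]
finger_gap: 0.0126
grip_force: 93.7
```

>>> apply_moves:
  travel:
    - [-0.01,0,0.025]
    - [-0.01,0,0.05]
    - [-0.01,0,0.05]
  dr:
    - [0,0,0]
    - [0,0,0]
    - [0,0,0]

```text
time_s: 13.03
tcp_pos: [0.5868, -0.2203, 0.0571]
tcp_rot: [0.986, 0.114, 0.121, -0.014]
contact_force: [0.7, -0.6, -2.7]
finger_gap: 0.0126
grip_force: 93.7
```

>>> apply_moves:
  travel:
    - [-0.006,0,0.024]
    - [-0.012,0,0.048]
    - [-0.018,0,0.072]
    - [-0.024,0,0.096]
    - [-0.024,0,0.096]
  dr:
    - [0,0,0]
    - [0,0,0]
    - [0,0,0]
    - [0,0,0]
    - [0,0,0]

```text
time_s: 13.45
tcp_pos: [0.5867, -0.2203, 0.0529]
tcp_rot: [0.986, 0.114, 0.121, -0.014]
contact_force: [-0.1, 0.1, -2.2]
finger_gap: 0.0123
grip_force: 93.7
```

>>> apply_moves:
  travel:
    - [-0.006,0,0.024]
    - [-0.012,0,0.048]
    - [-0.012,0,0.048]
  dr:
    - [0,0,0]
    - [0,0,0]
    - [0,0,0]

```text
time_s: 13.7
tcp_pos: [0.5871, -0.2204, 0.0523]
tcp_rot: [0.986, 0.114, 0.121, -0.014]
contact_force: [-2.3, 0.8, 3.8]
finger_gap: 0.0123
grip_force: 95.0
```

>>> apply_moves:
  travel:
    - [-0.006,0,0.024]
    - [-0.012,0,0.048]
    - [-0.012,0,0.048]
  dr:
    - [0,0,0]
    - [0,0,0]
    - [0,0,0]

```text
time_s: 13.95
tcp_pos: [0.5875, -0.2205, 0.0522]
tcp_rot: [0.986, 0.114, 0.122, -0.014]
contact_force: [-8.5, 4.9, 14.2]
finger_gap: 0.0121
grip_force: 96.9
```

>>> apply_moves:
  travel:
    - [0.005,0,-0.02]
    - [0.01,0,-0.04]
    - [0.012,0,-0.05]
    - [0.012,0,-0.05]
    - [0.012,0,-0.05]
  dr:
    - [0,0,0]
    - [0,0,0]
    - [0,0,0]
    - [0,0,0]
    - [0,0,0]
  squeeze: 20

```text
time_s: 14.37
tcp_pos: [0.5872, -0.2204, 0.0523]
tcp_rot: [0.986, 0.114, 0.122, -0.014]
contact_force: [-3.3, 1.5, 6.1]
finger_gap: 0.0122
grip_force: 95.0
```

Run:
```python
from fit import *
data,ps,o=fit(False); print(o["tcp_pos"],o["contact_force"],o["grip_force"],o["finger_gap"])
```

```text
slide,h,pitch [-0.0185  0.0114  0.2082] cost 63.042205810546875 origin [ 0.5688 -0.2248  0.0099] axis [-0.0363 -0.0079  0.9993] low z 0.009144575662097344
[ 0.5872 -0.2204  0.0523] [-3.752   1.3306  6.4382] 94.97069120407104 0.012173570481229717
```

>>> apply_moves:
  travel:
    - [0.005,0,-0.02]
    - [0.005,0,-0.02]
  dr:
    - [0,0,0]
    - [0,0,0]

```text
time_s: 14.63
tcp_pos: [0.5871, -0.2204, 0.0524]
tcp_rot: [0.986, 0.114, 0.121, -0.014]
contact_force: [-1.8, 0.7, 2.3]
finger_gap: 0.0122
grip_force: 94.4
```

>>> apply_moves:
  travel:
    - [0,0,0]
    - [0,0,0]
    - [0,0,0]
    - [0,0,0]
    - [0,0,0]
  dr:
    - [0,0,0]
    - [0,0,0]
    - [0,0,0]
    - [0,0,0]
    - [0,0,0]
  gripper: 45

```text
time_s: 15.05
tcp_pos: [0.5868, -0.2204, 0.052]
tcp_rot: [0.986, 0.114, 0.121, -0.014]
contact_force: [0.1, 0.4, 0.1]
finger_gap: 0.0451
grip_force: 0.0
```

Run:
```python
from fit import *
data,ps,o=fit(False); print(o["tcp_pos"],o["contact_force"],o["grip_force"],o["finger_gap"])
```

```text
slide,h,pitch [-0.021   0.0124  0.0431] cost 51.21312713623047 origin [ 0.5736 -0.2235  0.0111] axis [-0.1946 -0.0455  0.9798] low z 0.0070625703065147925
[ 0.5868 -0.2204  0.0521] [0.8469 0.3221 0.3667] 0.0 0.04493556980005956
```

>>> apply_moves:
  travel:
    - [0.05,0,-0.2]
    - [0.12,0,-0.5]
    - [0.24,0,-1.0]
    - [0.41,0,-1.7]
    - [0.6,0,-2.5]
  dr:
    - [0,0,0]
    - [0,0,0]
    - [0,0,0]
    - [0,0,0]
    - [0,0,0]

```text
time_s: 15.57
tcp_pos: [0.5853, -0.2203, 0.1562]
tcp_rot: [0.986, 0.114, 0.12, -0.014]
contact_force: [0.1, 0.2, -0.0]
finger_gap: 0.0449
grip_force: 0.0
```

>>> apply_moves:
  travel:
    - [0.15,0,-0.6]
    - [0.29,0,-1.2]
    - [0.43,0,-1.8]
    - [0.53,0,-2.2]
    - [0.55,0,-2.3]
  dr:
    - [0,0,0]
    - [0,0,0]
    - [0,0,0]
    - [0,0,0]
    - [0,0,0]

```text
time_s: 15.98
tcp_pos: [0.586, -0.2212, 0.2557]
tcp_rot: [0.986, 0.114, 0.124, -0.012]
contact_force: [-0.2, -0.0, 1.6]
finger_gap: 0.0451
grip_force: 0.0
```

>>> apply_moves:
  travel:
    - [-0.6,0.5,0]
    - [-1.4,1.0,0]
    - [-2.2,1.5,0]
    - [-2.9,2,0]
    - [-3.5,2.5,0]
  dr:
    - [0,-0.6,0]
    - [0,-1.2,0]
    - [0,-1.8,0]
    - [0,-2.4,0]
    - [0,-2.8,0]

```text
time_s: 16.4
tcp_pos: [0.474, -0.35, 0.2152]
tcp_rot: [0.993, 0.115, -0.002, -0.0]
contact_force: [1.0, 0.1, 0.0]
finger_gap: 0.0449
grip_force: 0.0
```

Run:
```python
from fit import *
o=arm.observe(); print(o["tcp_pos"],o["contact_force"])
S,T=Cam("scene"),Cam("top"); data=[]
for C in(S,T):
    u,v=C.px([.568,-.224,.035]).round().astype(int); b=(v-28,v+28,u-30,u+30)
    h=cv2.cvtColor(C.img[b[0]:b[1],b[2]:b[3]],cv2.COLOR_RGB2HSV)
    m=((h[...,0]>98)&(h[...,0]<128)&(h[...,1]>100)&(h[...,2]>30)).astype(np.float32)
    print("blue px",m.sum()); data.append((C,b,cv2.GaussianBlur(m,(3,3),.6)))
def geo(v):
    Rm=R.from_rotvec([v[3],v[4],0]).as_matrix()@R.from_euler('z',v[5]).as_matrix()
    a=np.linspace(0,2*np.pi,48,endpoint=False); c,q=np.cos(a),np.sin(a)
    fl=np.vstack([np.c_[.03*c,.03*q,0*c+z] for z in(.024,.032)])
    bx=np.array([[i,j,k] for i in(-.031,.031) for j in(-.007,.007) for k in(.032,.066)])
    return [np.array(v[:3])+p@Rm.T for p in(fl,bx)]
cost=lambda v:sum(((mask(C,geo(v),b)-m)**2).sum() for C,b,m in data)
for x0 in([.568,-.224,.005,0,0,.23],[.568,-.224,.005,0,-.2,.23],[.568,-.224,.02,0,.2,.23]):
    x0=np.array(x0); r=minimize(cost,x0,method="Nelder-Mead",options=dict(initial_simplex=np.vstack([x0]+[x0+d for d in np.diag([.008,.008,.008,.1,.1,.15])]),maxiter=500)); print(r.x,r.fun)
```

```text
[ 0.474  -0.35    0.2152] [0.9869 0.05   0.0003]
blue px 240.0
blue px 263.0
[ 0.5645 -0.2238  0.0063  0.0105 -0.0209  0.3709] 86.86729431152344
[ 0.567  -0.2247  0.0053 -0.0535 -0.0851  0.3647] 88.23285675048828
[ 0.5548 -0.2202  0.0107  0.137   0.2174  0.419 ] 88.94108581542969
```

```bash
python3 -c "
from station import arm
print(arm.hand_in())"
```

```text
the job is handed in; nothing more can be done
None
```

I freed the stopper by twisting it back and forth, set it in the white tray and handed the job in. My last measurement puts it about 3 mm from the tray's centre, standing on the floor and about 1° off upright; the vessel looked seated when I last checked, after the stopper came out, and the arm stayed clear of the glassware and bottles.

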